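Lock a radio valve head onto a heating manifold

ROBOT

A 6-joint arm with a two-finger parallel gripper is mounted at the origin on the work surface. World frame = base frame: x ahead of the robot, y to its left, z up, the work surface at z = 0. Lengths are in m, angles in rad, forces in N, time in s.
With the tool pointing down it reaches from about 0.275 to 0.875 m from the base axis. Payload 12.5 kg.
Tool frame: the origin (TCP) lies on the centre line of the jaws, within the pads' length; the fingertips stand r.finger_overhang ahead of it and the grasp point (between the pads) lies 3 mm ahead of it (r.finger_overhang is the distance from the TCP to the fingertips, in m); z points along the fingers, y is the line along which they close (so a half turn about z gives the same grasp; the last joint's range is limited). The gripper opens to 85 mm and grips with 20 to 120 N. Pads are 22 mm wide; open, the fingers measure 114 mm over their backs; the gripper's body (76 mm by 85 mm) begins 54 mm behind the grasp point. The pads swing forward as they close: fully open they stand 13 mm farther back than shut.
Start: joints at [1.106, 0.351, 1.652, -0, 1.139, -0.085], TCP at [0.204, 0.511, 0.253] pointing down, gripper open.
Joint ranges: [-2.75, 2.75], [-0.79, 2.1], [0.01, 2.65], [-1.57, 4.71], [0.07, 3.14], [-2.87, 2.87]. Speed limits (rad/s): [2.22, 2.22, 2.79, 3.14, 3.14, 3.14].

INTERFACE

Orientations are given as a unit quaternion [x, y, z, w].
In Python, from cell import r, optics gives the robot as it stands. The module is installed in compiled form; this text tells all that it offers. Calls block until the motion is done:
- r.move_to(position, orientation): joint-space move of the TCP to a pose.
- r.move_linear(position, rot=None, vel=0.15): straight line of the TCP; rot=None keeps the orientation; vel is the mean speed in m/s.
- r.set_joints(angles): joint-space move.
- r.set_gripper(opening, squeeze=None): opening from 0.0 (shut) to 1.0 (fully open); squeeze is the grip in N (None keeps the last); returns when the fingers have stopped.
- r.sleep(seconds).
- r.inverse_kinematics(position, orientation): joint angles nearest the present ones, or None.
- optics.get_image(name): name is "scene" or "top"; returns a dict with "pixels" (400x640x3 uint8, red, green, blue), "depth" (400x640 float32, m along the optical axis (not along the pixel's ray), 0 where there is no reading), "fx", "fy", "cx", "cy" (pixels), "camera_from_world" (4x4, takes a point from world to camera coordinates). Camera axes: x right, y down, z forward; pixel columns grow to the right and rows downward; lengths in m; the calibration is good to about 2 mm. A picture is of the moment at which its call begins.
A pose or a line that the arm cannot do raises r.PlanningError and nothing moves.
- r.hand_in(): hands the job in; it is judged then, once.
Readings, each from a call of its own:
- r.current_t(): time.
- r.current_q(): joint angles.
- r.current_qvel(): joint speeds.
- r.current_effort(): joint torques, N m.
- r.current_tool_pos(): TCP position.
- r.current_ee_rot(): TCP orientation.
- r.current_contact_force(): force on the tool from outside, world axes, zero at the start.
- r.current_torque(): the same for the moment, N m.
- r.current_opening(): opening from 0.0 (shut) to 1.0 (fully open).
- r.current_finger_force(): force on a finger pad.
Only numpy, scipy, OpenCV 4.12 (cv2) and the standard library are available. Lean on these libraries where they do the work, as an engineer would, in place of code of your own. Each camera call takes 0.05 s, during which the arm holds its last target. There are 200 camera calls.

TASK

Fit the loose white radio head to the one bare valve of the heating manifold: set it over the black neck, feel for the angle where its slots drop over the two studs, push it in against the spindle's spring, turn it clockwise to the stop and let it spring back into its notch, so that it stays locked upright on its own. Go gently, never forcing it down on the studs or wrenching it against the stop, and leave the other parts on the bench where they are.

Things in the scene. Friction and masses are not known exactly. Their poses are not given: they have to be found in the camera images.
- head: White radio head to fit, standing upright at the start: block 52 (x) x 46 (y) x 48 mm on a grey round skirt 46 mm across, 26 mm tall; 74 mm tall in all, 0.11 to 0.22 kg. Origin: centre of the skirt's lower edge, z up to the black display. The skirt is a tube of 34 mm bore, closed by a roof 26 mm up, with two alike J slots half a turn apart, so it fits either way round.
- head_grip (a point): On the head's axis, 52 mm above its lower edge: grasp from above here, by the flat +y and -y sides, 46 mm apart, flat from 31 to 69 mm above the lower edge. Lower grips meet the blue caps on the neighbouring valves. Axes as head.
- head_slot (a point): Mouth of one J slot, at the lower edge on the head's +x side, 20 mm from the axis (the other is on -x; a red mark stands above each). 7.5 mm wide, it rises to 15.5 mm; a channel 8 to 15.5 mm above the lower edge then runs 36 degrees anticlockwise seen from above to an end stop, with a notch there dipping to 4 mm. So: push down, turn the head 36 degrees clockwise, let up.
- valve: The bare valve, with black bayonet neck. Origin on its axis, on top of the steel rail, 102.5 mm above the bench; z up, y along the rail. Heights of the head's lower edge over this origin: 30 mm resting on the studs, 25 mm when the slots are over them and the roof meets the spindle, 17 to 14.5 mm free to turn, 14.5 mm hard down, 21 mm locked and let go. It bears 45 N, all contacts added up.
- valve_neck (a point): Centre of the bare valve's neck top, 35.5 mm above the origin of valve, axes as there. The neck is 32 mm across, tapering to 25 mm in its top 4 mm. The other three valves, 50 mm apart along the rail, wear blue caps 36 mm across whose tops are 1.5 mm lower than this point.
- valve_studs (a point): On the neck's axis, at its two brass studs: 6 mm wide, 5 mm tall, on opposite sides, 43.5 mm over their ends. The neck is screwed tight at an angle that is NOT tracked: the line through the studs lies up to 0.42 rad either side of valve's x axis (this point's axes are valve's). The slots pass the studs within about 0.04 rad either way; twisted, the neck gives 0.1 rad per N m.
- spindle (a joint): Steel spring spindle, 8 mm thick, rising from the neck to 51 mm above valve's origin. Value: how far it is pressed down, m: 0 free, about 0.004 head locked, about 0.0105 head hard down. It pushes back with 5 N at first touch, 0.9 N more per mm.
- manifold: The heating manifold, fixed on a grey board 130 x 360 x 12 mm: a steel rail 35 mm thick along its y at 85 mm height, brass end cap at -y, ball valve with red handle at +y, about 0.37 m long in all. Origin: under the board's centre; the four valves stand at y = -75, -25, 25 and 75 mm.
- loose_cap: Blue protective cap pulled off the bare valve, lying on the bench: 36 mm across, 22 mm tall, origin under its centre. Leave it.
- gauge: Black pressure gauge lying face up, 63 mm across, 25 mm tall, brass stem to its -x out to 57 mm, origin under the dial's centre. Leave it.
- meter: Brass water meter with blue collar and steel lid, 76 mm across, 65 mm tall, pipe stubs to +y and -y, 110 mm over all, origin under its centre. Leave it.
- carton: White carton 75 x 60 x 85 mm, origin under its centre. Leave it.

How it is judged:
By the outcome, as a careful person would: the job done as asked, in the order asked, and still so for the second after the job is handed in, with the robot touching nothing.
It also fails if it takes over 72 s, if anything falls off the work surface, if the arm or the gripper's body presses on something with over 40 N, if the wrist force passes 120 N, or if a joint passes its speed limit or range.

## Working session

There is one attempt and no reset: what is moved stays moved. The work goes in short steps, each a Python script; the robot and the scene stay as the last script left them, time stands still between calls to the robot, and variables do not carry over. Pictures are saved under pics/ and viewed, at most 10 in all, crops included, and the job is handed in when it is done.

```bash
mkdir -p pics; python3 - <<'E'
from cell import r, optics
import cv2, numpy as np, pickle
for n in("scene","top"):
    d=optics.get_image(n); pickle.dump(d,open(n+".pkl","wb"))
    cv2.imwrite(f"pics/{n}0.png",d["pixels"][:,:,::-1])
    print(n,d["fx"],d["cx"],d["cy"],np.round(np.linalg.inv(d["camera_from_world"]),3).tolist())
print(r.finger_overhang,r.current_t(),r.current_ee_rot(),r.current_contact_force())
E
```

```text
scene 517.1670706869511 305.9542278544767 199.7940045988778 [[0.137, 0.846, -0.516, 1.167], [0.991, -0.112, 0.079, -0.187], [0.009, -0.522, -0.853, 1.118], [0.0, 0.0, 0.0, 1.0]]
top 425.4838324608973 317.3163436029684 193.63300766309322 [[-0.026, -0.986, 0.164, 0.369], [-1.0, 0.028, 0.009, -0.099], [-0.013, -0.164, -0.986, 1.177], [0.0, 0.0, 0.0, 1.0]]
0.022 0.1 [ 1.88760283e-01  9.82023066e-01 -4.80943966e-04 -1.46778633e-04] [ 0.70906259 -0.32133131 -0.3044828 ]
```

View pics/scene0.png

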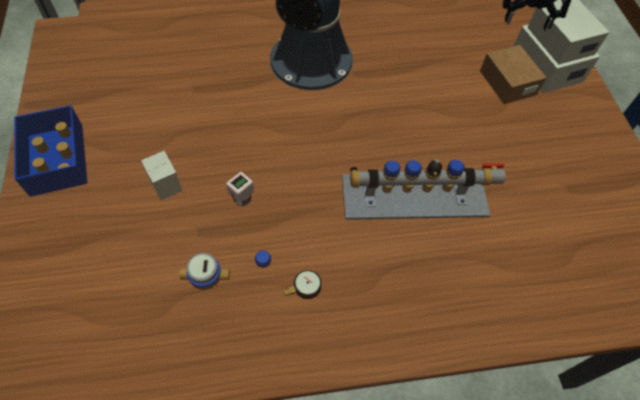

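View pics/top0.png

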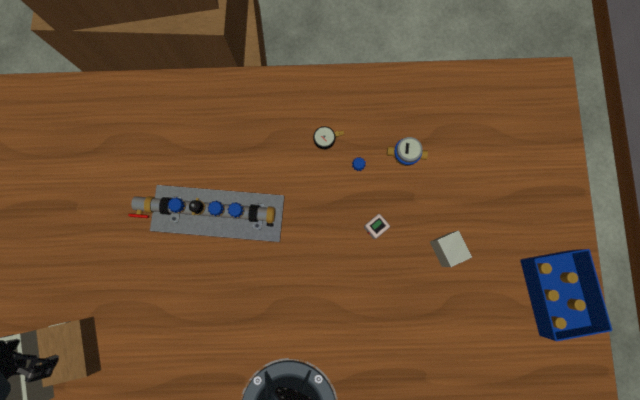

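The scene view shows the head at (240,187) and the bare black neck at (435,168). In the top view the head is at (377,226) and the neck at (196,207), between the caps at (176,205) and (216,209). Next I measure both and enlarge crops.

```bash
cat > m.py <<'E'
import numpy as np, cv2, pickle
def ray(d,u,v,z):
    T=np.linalg.inv(d["camera_from_world"]); f=np.array([(u-d["cx"])/d["fx"],(v-d["cy"])/d["fy"],1]); w=T[:3,:3]@f; o=T[:3,3]
    return o+w*(z-o[2])/w[2]
def world(d):
    v,u=np.mgrid[0:400,0:640]; z=d["depth"]; T=np.linalg.inv(d["camera_from_world"])
    p=np.stack([(u-d["cx"])/d["fx"]*z,(v-d["cy"])/d["fy"]*z,z],-1); return p@T[:3,:3].T+T[:3,3]
def blobs(m,lo=8,hi=2000):
    n,l,s,c=cv2.connectedComponentsWithStats(m.astype(np.uint8)); return [(c[i],s[i,4],l==i) for i in range(1,n) if lo<=s[i,4]<=hi]
E
python3 - <<'E'
from m import *
for n,hb,vb in(("top",(350,200,405,250),(150,190,280,225)),("scene",(220,165,260,210),(375,155,475,182))):
    d=pickle.load(open(n+".pkl","rb")); P=d["pixels"].astype(int); W=world(d); R,G,B=P[...,0],P[...,1],P[...,2]
    def box(b):
        m=np.zeros(R.shape,bool); m[b[1]:b[3],b[0]:b[2]]=1; return m
    # head top by depth height
    m=box(hb)&(W[...,2]>.066)&(d["depth"]>0)
    for c,a,l in blobs(m):
        q=np.argwhere(l)[:,::-1].astype(np.float32); pts=np.array([ray(d,u,v,.074)[:2] for u,v in q],np.float32)
        print(n,"head",c,a,"z",np.median(W[l][:,2]),cv2.minAreaRect(pts*1000))
    m=box(vb)&(B>R+40)&(B>G+25)
    for c,a,l in blobs(m,15):
        t=l&(W[...,2]>.131); q=np.argwhere(t)[:,::-1]
        pts=np.array([ray(d,u,v,.1365)[:2] for u,v in q])
        print(n,"cap",c,a,t.sum(),"z",W[l][:,2].max(),"mean",pts.mean(0),"mid",(pts.max(0)+pts.min(0))/2,np.ptp(pts,axis=0))
    m=box(vb)&(d["depth"]>0)&(W[...,2]>.127)&(P.max(-1)<80)
    for c,a,l in blobs(m): print(n,"dark",c,a,np.median(W[l][:,2]),W[l][:,2].max(),ray(d,*c,.136))
    for k,b in(("h",hb),("v",vb)):
        c=d["pixels"][b[1]:b[3],b[0]:b[2],::-1]; cv2.imwrite(f"pics/{n}_{k}.png",c)
a=[cv2.imread(f"pics/{f}.png") for f in("top_h","top_v","scene_h","scene_v")]
H=np.zeros((600,800,3),np.uint8)
def put(im,s,x,y):
    im=cv2.resize(im,None,fx=s,fy=s,interpolation=cv2.INTER_CUBIC); h,w=im.shape[:2]; h=min(h,600-y); w=min(w,800-x); H[y:y+h,x:x+w]=im[:h,:w]
put(a[0],5,0,0); put(a[2],5,300,0); put(a[1],6,0,255); put(a[3],5,0,465)
cv2.imwrite("pics/crops.png",H)
E
```

```text
top head [377.22792023 225.43589744] 351 z 0.07390680042721431 ((464.2921447753906, -242.20159912109375), (45.67123794555664, 51.827510833740234), 37.922447204589844)
top cap [175.02890173 204.42196532] 173 151 z 0.14095169993452794 mean [0.52521669 0.26392291] mid [0.52558388 0.26355084] [0.03522577 0.0350039 ]
top cap [214.89634146 207.87804878] 164 157 z 1.1765844806954686 mean [0.51367216 0.16443665] mid [0.51413883 0.16395955] [0.03264566 0.03475628]
top cap [234.74074074 209.51234568] 162 155 z 0.1407964133903825 mean [0.50834787 0.11515435] mid [0.50780303 0.11436932] [0.03277494 0.03468626]
top dark [180.95454545 204.18181818] 22 0.13166355910040728 0.13697081209204431 [0.52487775 0.24887151 0.136     ]
top dark [195.3046875 205.8671875] 128 0.1369597396476806 0.15149682825713717 [0.51965403 0.21306719 0.136     ]
top dark [221.25 205.  ] 8 0.1334247320404962 0.13837642261687044 [0.52001235 0.14864096 0.136     ]
top dark [221.  210.5] 8 0.1317587949204626 0.13739056854356124 [0.50630575 0.14911119 0.136     ]
scene head [238.65853659 182.8699187 ] 369 z 0.07550544398032799 (
[... 299 characters left out ...]
1179006046226134 mean [0.51564984 0.16426843] mid [0.51570742 0.16444024] [0.03194721 0.03139722]
scene cap [456.41666667 165.87878788] 132 131 z 1.1179006046226134 mean [0.52725753 0.26369809] mid [0.52735173 0.26379842] [0.03398885 0.03170029]
scene dark [434.01503759 167.        ] 133 0.13868383808565365 0.15560736149896282 [0.52338768 0.21124993 0.136     ]
scene dark [453.4  169.84] 50 0.13335533231636498 0.1388502567277644 [0.53705571 0.25374386 0.136     ]
scene dark [411.06818182 171.06818182] 44 0.13273223401755097 0.13933134069153708 [0.52762461 0.1555222  0.136     ]
scene dark [389.92857143 171.78571429] 42 0.13246423858928524 0.1375878572156285 [0.52321745 0.10658587 0.136     ]
```

View pics/crops.png

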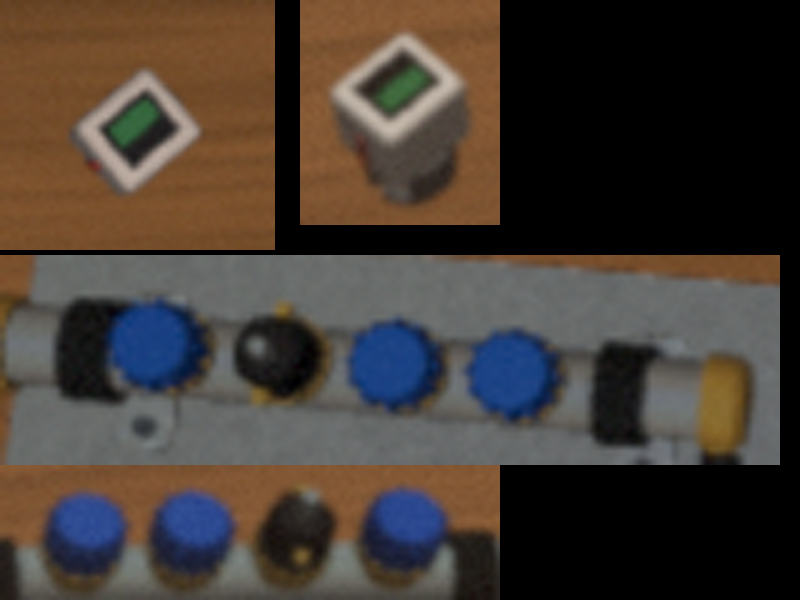

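The top crop shows brass stud tips poking out above and below the neck at about pixel (197,199) and (193,213). The red mark confirms the head's x axis. Next I measure the stud line.

```bash
python3 - <<'E'
from m import *
for n,b in(("top",(184,192,208,220)),("scene",(420,155,450,180))):
    d=pickle.load(open(n+".pkl","rb")); P=d["pixels"].astype(int); s=P[...,0]-P[...,2]
    m=np.zeros(s.shape,bool); m[b[1]:b[3],b[0]:b[2]]=1; m&=s>45
    for c,a,l in blobs(m,2):
        w=s*l; ys,xs=np.nonzero(l); c=np.array([(w[ys,xs]*xs).sum(),(w[ys,xs]*ys).sum()])/w.sum()
        p=ray(d,*c,.130)[:2]; v=np.array([.5194,.2142] if n=="top" else [.5215,.2140]); e=p-v
        print(n,c,a,p,"r",np.hypot(*e),"ang",np.degrees(np.arctan2(e[1],e[0])))
E
```

```text
top [196.59933775 198.77152318] 5 [0.53833646 0.21199674] r 0.019064200609230583 ang -6.636534775153089
top [192.85084034 213.10084034] 8 [0.50254617 0.22060766] r 0.018030801496226472 ang 159.18370544118815
scene [434.27510204 160.03904762] 298 [0.50005569 0.21959482] r 0.02216213733367157 ang 165.3774796635681
scene [434.98143236 172.72148541] 7 [0.53551286 0.21161971] r 0.014213588033572746 ang -9.6405083928767
```

```bash
cat > h.py <<'E'
from cell import r, optics
import numpy as np
from scipy.spatial.transform import Rotation as Ro
def rot(deg):
    c,s=np.cos(np.radians(deg)),np.sin(np.radians(deg))
    return Ro.from_matrix(np.array([[-s,c,0],[c,s,0],[0,0,-1]])).as_quat()
H=np.array([.4657,-.2433]); V=np.array([.5205,.2141]); G=.055
def st(s=""): print(s,"t",round(r.current_t(),2),"p",np.round(r.current_tool_pos(),4),"F",np.round(r.current_contact_force(),2),"M",np.round(r.current_torque(),2),"op",round(r.current_opening(),3))
E
python3 - <<'E'
from h import *
for o in(0,180):
    for p,a in(((*H,.2),38.2),((*V,.3),76.5),((*V,.2),100),((*V,.2),10)):
        q=r.inverse_kinematics(np.array(p),rot(a+o)); print(o,a,None if q is None else np.round(q,2))
E
```

```text
0 38.2 [-0.57  0.37  1.77 -0.    1.   -1.24]
0 76.5 [ 0.31  0.33  1.56 -0.    1.25 -1.03]
0 100 [ 0.31  0.43  1.67 -0.    1.04 -1.44]
0 10 [ 0.31  0.43  1.67 -0.    1.04  0.13]
180 38.2 [-0.57  0.37  1.77 -0.    1.    1.9 ]
180 76.5 [ 0.31  0.33  1.56 -0.    1.25  2.11]
180 100 [ 0.31  0.43  1.67 -0.    1.04  1.7 ]
180 10 None
```

```bash
python3 - <<'E'
from h import *
import cv2
r.move_to(np.array([*H,.16]),rot(38.2)); st("above")
r.move_linear(np.array([*H,G]),vel=.1); st("down")
r.set_gripper(0.0,squeeze=50); st("grip"); print(r.current_finger_force())
r.move_linear(np.array([*H,.16]),vel=.1); st("lift")
r.move_to(np.array([*V,.26]),rot(76.5)); st("over")
d=optics.get_image("top"); cv2.imwrite("pics/g.png",cv2.resize(d["pixels"][150:270,130:290,::-1],None,fx=4,fy=4))
d=optics.get_image("scene"); cv2.imwrite("pics/g2.png",cv2.resize(d["pixels"][90:220,360:500,::-1],None,fx=4,fy=4))
E
```

```text
above t 2.92 p [ 0.466  -0.2428  0.1601] F [0.18 0.41 0.18] M [ 0.04 -0.01 -0.02] op 1.001
down t 4.12 p [ 0.466  -0.2435  0.0555] F [ 0.1  -0.33  0.42] M [ 0.01 -0.   -0.05] op 1.0
grip t 4.58 p [ 0.4659 -0.2434  0.0554] F [-1.2   0.72  5.43] M [ 0.23  0.05 -0.  ] op 0.533
51.4774489402771
lift t 5.78 p [ 0.4654 -0.2431  0.1594] F [ 0.19  0.28 -0.94] M [-0.01  0.01 -0.  ] op 0.531
over t 7.5 p [0.5207 0.2133 0.2597] F [ 0.12  0.47 -1.87] M [-0.   -0.02  0.05] op 0.532
```

View pics/g2.png

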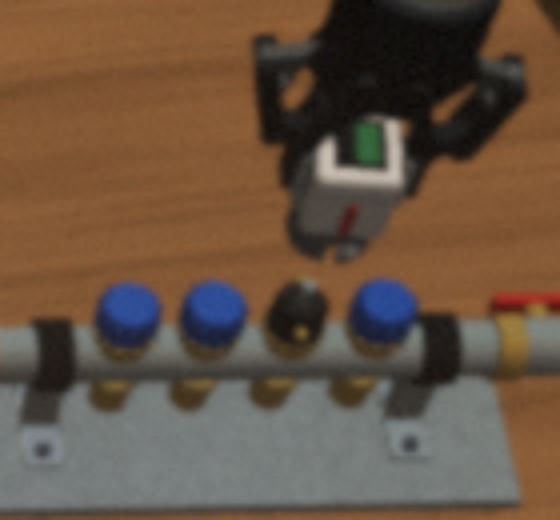

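The head is held with its slot and red mark facing the viewer at crop (345,225), above the neck at (297,315). Now I lower it in small force-checked steps.

```bash
cat >> h.py <<'E'
def go(xy,z,a,vel=.03): r.move_linear(np.array([*xy,z]),rot(a),vel=vel)
E
python3 - <<'E'
from h import *
go(V,.198,76.5,.1); r.sleep(.3); st("start")
F0=np.array(r.current_contact_force()); xy=V.copy(); z=.198
for i in range(14):
    z-=.001; go(xy,z,76.5,.02)
    F=np.array(r.current_contact_force())-F0; st(f"{z:.4f} dF {np.round(F,1)}")
    if F[2]>5 or np.hypot(*F[:2])>6: break
np.save("F0",F0)
E
```

```text
start t 8.67 p [0.5206 0.2142 0.1984] F [-0.87  0.47 -1.44] M [-0.01  0.01  0.07] op 0.535
0.1970 dF [ 0.8  0.3 -0.3] t 8.92 p [0.5205 0.2141 0.197 ] F [-0.09  0.73 -1.7 ] M [-0.    0.01 -0.04] op 0.532
0.1960 dF [ 1.  -0.5  0.5] t 9.17 p [0.5205 0.2141 0.1959] F [ 0.1   0.02 -0.89] M [ 0.01 -0.06 -0.  ] op 0.531
0.1950 dF [ 1.1 -0.5  0.4] t 9.42 p [0.5205 0.2141 0.1949] F [ 0.19 -0.07 -1.04] M [ 0.03 -0.   -0.01] op 0.533
0.1940 dF [ 0.4 -0.5 -0.4] t 9.67 p [0.5204 0.2141 0.1939] F [-0.51 -0.02 -1.87] M [-0.05 -0.02  0.04] op 0.535
0.1930 dF [ 0.3 -0.4  0.1] t 9.92 p [0.5205 0.2141 0.1929] F [-0.58  0.09 -1.32] M [-0.    0.03 -0.01] op 0.53
0.1920 dF [ 0.7 -1.4 -0.8] t 10.17 p [0.5205 0.2141 0.1919] F [-0.17 -0.94 -2.28] M [-0.01  0.02  0.04] op 0.534
0.1910 dF [ 0.5 -0.4 -0.7] t 10.42 p [0.5205 0.2141 0.1909] F [-0.42  0.11 -2.13] M [ 0.02 -0.03 -0.01] op 0.535
0.1900 dF [ 0.8 -0.9 -0.9] t 10.67 p [0.5205 0.2141 0.1899] F [-0.07 -0.43 -2.3 ] M [-0.03  0.03  0.01] op 0.533
0.1890 dF [ 0.8 -0.7  0.3] t 10.92 p [0.5205 0.2141 0.1889] F [-0.04 -0.26 -1.11] M [ 0.03  0.   -0.02] op 0.526
0.1880 dF [ 1.  -0.5 -0.3] t 11.17 p [0.5205 0.2141 0.1879] F [ 0.08 -0.04 -1.73] M [ 0.04 -0.05 -0.06] op 0.533
0.1870 dF [ 1.2  0.1 -0.7] t 11.42 p [0.5205 0.2142 0.187 ] F [ 0.29  0.61 -2.11] M [ 0.2  -0.04 -0.05] op 0.532
0.1860 dF [ 1.7  0.1 -0.1] t 11.67 p [0.5205 0.2142 0.186 ] F [ 0.86  0.59 -1.49] M [ 0.21 -0.04 -0.  ] op 0.534
0.1850 dF [ 2.1  0.3 -0.9] t 11.92 p [0.5206 0.2141 0.185 ] F [ 1.19  0.73 -2.29] M [ 0.3  -0.18 -0.07] op 0.532
0.1840 dF [ 1.   2.  -1.1] t 12.17 p [0.5205 0.2141 0.184 ] F [ 0.13  2.5  -2.55] M [ 0.38 -0.15 -0.1 ] op 0.532
```

It's already below the stud-top height with no vertical force, so the slots appear to be over the studs at this angle. I'll keep pressing gently and check for the spindle's spring signature.

```bash
python3 - <<'E'
from h import *
F0=np.load("F0.npy"); xy=V+[.0001,.0002]; z=.184
for i in range(10):
    z-=.001; go(xy,z,76.5,.02); r.sleep(.05)
    F=np.mean([r.current_contact_force() for _ in range(3)],0)-F0; st(f"{z:.4f} dF {np.round(F,1)}")
    if F[2]>20 or np.hypot(*F[:2])>8 or abs(r.current_torque()[2])>.5: break
    xy=xy+np.clip(F[:2]*1e-4,-2e-4,2e-4)
    if F[2]>13: break
np.save("s",[*xy,z])
E
```

```text
0.1830 dF [2.1 0.3 0.3] t 12.47 p [0.5206 0.2143 0.1829] F [ 1.27  0.79 -1.1 ] M [ 0.15 -0.11 -0.  ] op 0.536
0.1820 dF [-1.4 -0.5  5.2] t 12.77 p [0.5208 0.2143 0.1822] F [-2.23 -0.02  3.74] M [ 0.05  0.27 -0.  ] op 0.533
0.1810 dF [-0.1  0.   6.1] t 13.07 p [0.5207 0.2143 0.1811] F [-0.94  0.48  4.67] M [ 0.03  0.24 -0.  ] op 0.534
0.1800 dF [-1.1 -0.1  5.8] t 13.37 p [0.5208 0.2143 0.1801] F [-1.94  0.36  4.36] M [-0.01  0.27  0.02] op 0.53
0.1790 dF [-0.5 -0.8  9. ] t 13.67 p [0.5207 0.2143 0.1793] F [-1.4  -0.29  7.6 ] M [-0.03  0.24 -0.03] op 0.531
0.1780 dF [-0.8  0.6  8.5] t 13.97 p [0.5207 0.2143 0.1783] F [-1.7   1.09  7.06] M [0.02 0.28 0.04] op 0.537
0.1770 dF [-0.7 -1.4  9.8] t 14.27 p [0.5207 0.2143 0.1774] F [-1.6  -0.9   8.36] M [-0.01  0.3   0.03] op 0.533
0.1760 dF [-0.6 -0.  10. ] t 14.57 p [0.5207 0.2143 0.1766] F [-1.46  0.47  8.53] M [0.06 0.26 0.03] op 0.53
0.1750 dF [-1.6 -0.9 11.3] t 14.87 p [0.5207 0.2143 0.1757] F [-2.47 -0.46  9.89] M [ 0.05  0.31 -0.  ] op 0.53
0.1740 dF [-0.8 -0.4 11.2] t 15.17 p [0.5207 0.2143 0.1748] F [-1.7   0.03  9.76] M [0.06 0.29 0.06] op 0.535
```

```bash
python3 - <<'E'
from h import *
F0=np.load("F0.npy"); *xy,z=np.load("s.npy"); xy=np.array(xy)
def rd():
    r.sleep(.06); return np.mean([r.current_contact_force() for _ in range(3)],0)-F0, np.mean([r.current_torque() for _ in range(3)],0)
for z in(.1732,.1724):
    go(xy,z,76.5,.02); F,M=rd(); st(f"{z:.4f} dF {np.round(F,1)}")
    if F[2]>18: break
M0=M[2]; a=76.5
while a>76.5-40 and F[2]<22:
    a-=3 if a>76.5-30 else 1
    go(xy,z,a,.02); F,M=rd(); print(a,np.round(F,1),"Mz",round(M[2]-M0,3),"t",round(r.current_t(),2),"z",round(r.current_tool_pos()[2],4))
    if abs(M[2]-M0)>.3 or np.hypot(*F[:2])>9: break
    xy=xy+np.clip(F[:2]*5e-5,-1e-4,1e-4)
np.save("s",[*xy,z,a]); st()
E
```

```text
0.1732 dF [-1.3  0.1 12.1] t 15.47 p [0.5207 0.2142 0.1741] F [-2.15  0.61 10.71] M [ 0.08  0.25 -0.02] op 0.529
0.1724 dF [-0.1 -0.  12.9] t 15.78 p [0.5207 0.2143 0.1734] F [-1.02  0.43 11.47] M [ 0.08  0.28 -0.  ] op 0.532
73.5 [-1.3 -0.7 13. ] Mz 0.012 t 16.09 z 0.1734
70.5 [ 0.  -0.8 13. ] Mz -0.006 t 16.4 z 0.1734
67.5 [-0.1 -0.6 13. ] Mz -0.029 t 16.71 z 0.1734
64.5 [-0.6 -0.2 13. ] Mz 0.032 t 17.02 z 0.1735
61.5 [-0.1 -0.5 12.4] Mz 0.013 t 17.32 z 0.1735
58.5 [-0.4  0.9 12. ] Mz 0.062 t 17.63 z 0.1735
55.5 [-0.3 -0.3 12.7] Mz -0.016 t 17.94 z 0.1735
52.5 [ 0.6 -0.1 12.8] Mz -0.008 t 18.25 z 0.1735
49.5 [-0.  -0.9 12.5] Mz -0.011 t 18.56 z 0.1735
46.5 [ 0.3 -0.4 12.1] Mz 0.021 t 18.87 z 0.1735
45.5 [-0.6 -0.7 12.8] Mz 0.008 t 19.18 z 0.1735
44.5 [-0.3 -0.6 12.8] Mz 0.037 t 19.48 z 0.1735
43.5 [ 0.5  0.7 13.4] Mz 0.05 t 19.79 z 0.1735
42.5 [ 0.7  0.1 12.8] Mz 0.015 t 20.1 z 0.1735
41.5 [ 0.5  0.7 13.4] Mz -0.024 t 20.41 z 0.1735
40.5 [-0.  -0.2 13. ] Mz 0.026 t 20.72 z 0.1735
39.5 [-0.2 -0.  13. ] Mz 0.022 t 21.02 z 0.1735
38.5 [-0.3 -0.4 14.1] Mz -0.018 t 21.33 z 0.1735
37.5 [-0.9 -0.4 12.4] Mz 0.021 t 21.64 z 0.1735
36.5 [ 0.4  0.2 12.3] Mz 0.078 t 21.95 z 0.1735
 t 21.95 p [0.5209 0.2141 0.1735] F [-0.51  0.64 10.83] M [0.17 0.07 0.08] op 0.533
```

```bash
python3 - <<'E'
from h import *
F0=np.load("F0.npy"); *xy,z,a=np.load("s.npy"); xy=np.array(xy)
def rd():
    r.sleep(.06); return np.mean([r.current_contact_force() for _ in range(5)],0)-F0, np.mean([r.current_torque() for _ in range(5)],0)
while a>28:
    a-=.7
    go(xy,z,a,.02); F,M=rd(); print(round(a,1),np.round(F,1),"Mz",round(M[2],3),"t",round(r.current_t(),2),"yaw",np.round(np.degrees(np.arctan2(*Ro.from_quat(r.current_ee_rot()).as_matrix()[[1,0],1])),2))
    if abs(M[2])>.22 or np.hypot(*F[:2])>9: break
np.save("s",[*xy,z,a]); st()
E
```

```text
35.8 [ 0.9  0.3 11.3] Mz 0.148 t 22.26 yaw 35.81
35.1 [-0.4  1.  12.3] Mz 0.159 t 22.57 yaw 35.12
34.4 [ 0.3  1.3 12.2] Mz 0.253 t 22.88 yaw 34.43
 t 22.88 p [0.5209 0.2142 0.1735] F [-0.55  1.77 10.78] M [0.37 0.08 0.25] op 0.533
```

The stop is felt at about 36°, with the slope matching the neck's compliance. I ease off slightly and let the head rise into the notch.

```bash
python3 - <<'E'
from h import *
F0=np.load("F0.npy"); *xy,z,a=np.load("s.npy"); xy=np.array(xy)
def rd():
    r.sleep(.06); return np.mean([r.current_contact_force() for _ in range(5)],0)-F0, np.mean([r.current_torque() for _ in range(5)],0)
a=35.8
go(xy,z,a,.02)
while z<.181:
    z+=.0007; go(xy,z,a,.02); F,M=rd(); print(round(z,4),np.round(F,1),"Mz",round(M[2],3),"z",np.round(r.current_tool_pos()[2],4),"t",round(r.current_t(),2))
    if F[2]<2: break
np.save("s",[*xy,z,a]); st()
E
```

```text
0.1731 [ 0.6  2.  11.6] Mz 0.116 z 0.1741 t 23.43
0.1738 [ 1.   1.6 10.3] Mz 0.107 z 0.1748 t 23.74
0.1745 [ 0.9  1.6 10.4] Mz 0.069 z 0.1754 t 24.05
0.1752 [1.8 1.2 9.5] Mz 0.095 z 0.1761 t 24.36
0.1759 [1.  0.9 9.8] Mz 0.136 z 0.1767 t 24.67
0.1766 [2.5 2.5 9. ] Mz 0.105 z 0.1773 t 24.98
0.1773 [1.7 2.1 7.9] Mz 0.079 z 0.178 t 25.28
0.178 [2.8 2.5 7.1] Mz 0.174 z 0.1786 t 25.59
0.1787 [5.4 3.1 4.1] Mz 0.098 z 0.179 t 25.9
0.1794 [ 7.   3.4 -2.5] Mz 0.123 z 0.1791 t 26.21
 t 26.21 p [0.5206 0.2142 0.1791] F [ 6.14  3.82 -3.95] M [ 0.95 -1.2   0.12] op 0.533
```

Seated: z is held at 0.179 while the force drops through zero. I release, retreat and look.

```bash
python3 - <<'E'
from h import *
import cv2
*xy,z,a=np.load("s.npy"); xy=np.array(xy)+[.0003,.0001]
go(xy,z-.0005,a,.02); r.sleep(.1); st("pre")
r.set_gripper(1.0); st("open")
go(xy,.27,a,.08); st("up")
r.move_to(np.array([.35,.0,.3]),rot(a)); r.sleep(.3); st("away")
ims=[]
from m import *
for n,b in(("top",(150,175,280,235)),("scene",(375,130,475,215))):
    d=optics.get_image(n); ims.append(cv2.resize(d["pixels"][b[1]:b[3],b[0]:b[2],::-1],(780,360) if n=="top" else (280,238),interpolation=cv2.INTER_CUBIC))
    W=world(d); m=np.zeros(W.shape[:2],bool); m[b[1]:b[3],b[0]:b[2]]=1; m&=(d["depth"]>0)&(W[...,2]>.18)&(W[...,2]<.23)
    for c,k,l in blobs(m,30):
        pts=np.array([ray(d,u,v,.1975)[:2] for v,u in np.argwhere(l)],np.float32)*1000
        Q=W[l]; A=np.c_[Q[:,:2],np.ones(len(Q))]; print(n,k,"z",np.median(Q[:,2]),cv2.minAreaRect(pts),"tilt",np.linalg.lstsq(A,Q[:,2],rcond=None)[0][:2])
d=np.zeros((600,780,3),np.uint8); d[:360]=ims[0]; d[362:,:280]=ims[1]; cv2.imwrite("pics/end.png",d)
E
```

```text
pre t 26.56 p [0.5207 0.2142 0.179 ] F [3.84 4.48 1.03] M [ 0.82 -0.83  0.12] op 0.529
open t 27.03 p [0.5201 0.2137 0.1788] F [-0.39  0.28 -0.39] M [0.01 0.02 0.01] op 0.999
up t 28.32 p [0.52   0.2138 0.2694] F [-0.2   0.37 -0.16] M [-0.08  0.04  0.  ] op 1.0
away t 29.69 p [3.503e-01 3.000e-04 2.998e-01] F [-0.45  0.73 -0.35] M [ 0.02 -0.01 -0.  ] op 1.003
top 468 z 0.19728645931848815 ((518.43505859375, 211.02320861816406), (49.684505462646484, 53.20759963989258), 36.74726867675781) tilt [0.05036715 0.08827798]
scene 491 z 0.19838620954226627 ((525.3653564453125, 209.02969360351562), (49.893157958984375, 63.9224853515625), 35.69635772705078) tilt [-0.15595854  0.07144892]
```

View pics/end.png

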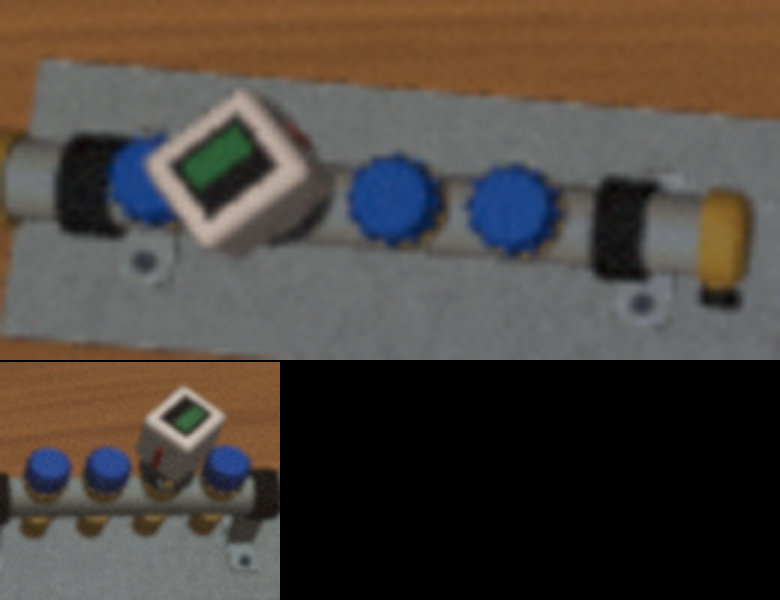

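The head sits on the valve at the locked height (top at about 0.198 m, expected 0.1975). The top view shows it at crop (238,170). I'll do one cleaner check of the tilt.

```bash
python3 - <<'E'
from h import *
from m import *
for n,b in(("top",(150,175,215,235)),("scene",(415,130,460,165))):
    d=optics.get_image(n); W=world(d); m=np.zeros(W.shape[:2],np.uint8); s=np.s_[b[1]:b[3],b[0]:b[2]]
    m[s]=((d["depth"]>0)&(abs(W[...,2]-.198)<.006))[s]
    m=cv2.morphologyEx(m,cv2.MORPH_OPEN,np.ones((3,3))); c,k,l=max(blobs(m,20),key=lambda t:t[1])
    e=cv2.erode(l.astype(np.uint8),np.ones((3,3)))>0
    Q=W[e]; A=np.c_[Q[:,:2]-Q[:,:2].mean(0),np.ones(len(Q))]; x,res,*_=np.linalg.lstsq(A,Q[:,2],rcond=None)
    pts=np.array([ray(d,u,v,.1975)[:2] for v,u in np.argwhere(l)],np.float32)*1000
    print(n,k,e.sum(),"tilt deg",np.degrees(x[:2]),"z",x[2],"rms",np.sqrt(res/len(Q)),cv2.minAreaRect(pts),Q.mean(0))
E
```

```text
top 410 312 tilt deg [0.49886482 0.53531071] z 0.1983312314663335 rms [0.00197024] ((519.5116577148438, 212.88095092773438), (45.86495590209961, 51.995243072509766), 34.440128326416016) [0.51943144 0.21305772 0.19833123]
scene 390 263 tilt deg [-0.87435801  1.87482212] z 0.19959199313081222 rms [0.00173812] ((521.5489501953125, 211.02963256835938), (45.998680114746094, 56.19710922241211), 35.37210464477539) [0.5234249  0.2090109  0.19959199]
```

Tilt is about 1° (within the fit's play), the height is right, and the head is turned to its stop.

```bash
python3 -c "
from cell import r
print(r.hand_in(), r.current_t())"
```

```text
the job is handed in; nothing more can be done
the job is handed in; nothing more can be done
```

The radio head is on the bare valve, pushed in, turned clockwise to its stop and sprung back into its notch, standing on its own within about 2° of upright, and the job is handed in (no verdict returned) at about 30 s of the 72 s allowed.

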